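# Swap two burnishers back into their own cutouts and press them home

## Task

The two gilding burnishers were put back in each other's cutouts of the tool case. Swap them, so that each lies in the cutout of its own shape with its stone tip in the narrow slot, and press each one down gently until it is fully home at both ends; do not ram it and leave the jar, tape roll and brush alone.

Things in the scene. Friction and masses are not known exactly. Their poses are not given: they have to be found in the camera images.
- large_mid (a point): Large burnisher: wooden handle with brass ferrule and amber stone tip towards +x. Point: centre of the handle, half-way up. Handle 96 mm long (x), 26 across (y) and high (z): round sides, an 18 mm wide flat along top and bottom. Ferrule 16 mm thick, 14 long; tip 12 thick, 20 long. 0.06-0.13 kg. At the start it lies on top of the small insert, tip to the insert's +x.
- large_tail (a point): On the large burnisher's axis, at the plain end of the handle (48 mm from large_mid along -x).
- large_neck (a point): On the large burnisher's axis, where handle meets ferrule (48 mm from large_mid along +x).
- small_mid (a point): Small burnisher, alike: centre of its handle, half-way up. Handle 72 mm long (x), 20 across (y) and high (z), 13 mm wide flat along top and bottom. Ferrule 10 mm thick, 12 long; tip 9 thick, 16 long, to +x. 0.035-0.07 kg. At the start it lies loose on the floor of the large cutout, tip to +x, its top level with the insert's top face; the finger recess gives room to grasp it.
- small_tail (a point): On the small burnisher's axis, at the plain end of the handle (36 mm from small_mid along -x).
- small_neck (a point): On the small burnisher's axis, where handle meets ferrule (36 mm from small_mid along +x).
- insert_large_home (a point): Where large_mid lies when the large burnisher is home (axes alike). Insert top is 7 mm above this point, cutout floor 13 mm below; home = resting on that floor, handle top 6 mm above insert top. Set down, it stands on sprung pads about 7 mm above home; from there it takes about 8 to 25 N of pressing, more at the tail, so an end may stay up and need its own press. Friction keeps it where pushed.
- insert_small_home (a point): Where small_mid lies when the small burnisher is home (axes alike). Insert top is 5 mm above this point, cutout floor 10 mm below; home = resting on that floor, handle top 5 mm above insert top. Set down, it stands on sprung pads about 6 mm above home; from there it takes about 8 to 25 N of pressing, more at the tail, so an end may stay up and need its own press.
- insert_large: Fixed grey block 160 (x) x 96 (y) x 26 mm, origin under its centre, 6 mm above the table. Handle cutout 101 x 29 mm centred on insert_large_home, then to +x a tip slot 21 mm wide, 36 long. Finger recess 40 (x) x 88 (y) mm centred there too, as deep as the cutout. Four round sprung rubber pads at x = +-42 mm, 1 mm below home point, 22 mm clear between.
- insert_small: Fixed grey block beside the other in one dark blue case, same heading (which is left or right varies). Same size and origin. Handle cutout 77 x 23 mm centred on insert_small_home, then to +x a tip slot 14 mm wide, 30 long. Finger recess 40 (x) x 88 (y) mm centred there too, as deep as the cutout. Four sprung pads at x = +-28 mm, 1 mm below home point, 16 mm clear between.
- cushion: Fixed gilder's cushion, brown leather pad on a white board, 190 (x) x 180 (y) mm, 18 mm high, empty: a handy place to put something down. Origin at the centre of its underside on the table.
- jar: Bystander: closed amber jar, 52 mm wide, 62 mm high, origin at the centre of its underside.
- tape: Bystander: lying tape roll, 84 mm wide, 22 mm high, origin at the centre of its underside.
- brush: Bystander: flat brush, 195 mm long along its y, 10 mm high, lying on the table, origin at the middle of its handle, on the underside.
There are look-alikes about, which are no part of the job. Leave any white look-alike of the part that bears large_mid alone.

How it is judged:
By the outcome, as a careful person would: the job done as asked, in the order asked, and still so for the second after the job is handed in, with the robot touching nothing.
It also fails if it takes over 72 s, if anything falls off the work surface, if the arm or the gripper's body presses on something with over 40 N, if the wrist force passes 120 N, or if a joint passes its speed limit or range.

## Robot

A 6-joint arm with a two-finger parallel gripper is mounted at the origin on the work surface. World frame = base frame: x ahead of the robot, y to its left, z up, the work surface at z = 0. Lengths are in m, angles in degrees, forces in N, time in s.
With the tool pointing down it reaches from about 0.325 to 0.9 m from the base axis. Payload 6.1 kg.
Tool frame: the origin (TCP) lies at the very end of the fingers, on their centre line; the grasp point (between the pads) lies 19 mm behind it; y points along the fingers, z is the direction in which the jaws open and shut, and the axes are right-handed (so a half turn about y gives the same grasp; the last joint's range is limited). The gripper opens to 85 mm and grips with 20 to 120 N. Pads are 22 mm wide; open, the fingers measure 114 mm over their backs; the gripper's body (76 mm by 85 mm) begins 54 mm behind the grasp point. The pads swing forward as they close: fully open they stand 13 mm farther back than shut.
Start: joints at [-80.22, 12.628, 87.462, -0, 79.91, -7.225], TCP at [0.183, -0.598, 0.231] pointing down, gripper open.
Joint ranges: [-170.65, 170.65], [-52.31, 119.04], [5.05, 147.46], [-71.25, 251.25], [11.57, 151.72], [-153.62, 153.62]. Speed limits (degrees/s): [147.25, 147.25, 172.46, 180, 180, 180].

## Interface

Orientations are given as [roll, pitch, yaw] about the fixed x, y, z axes, in that order (R = Rz(yaw) Ry(pitch) Rx(roll)).
In Python, from plant import bot gives the robot as it stands.
- The arm moves only by the shell command python3 -m pendant 'ROWS' [FORCE]. ROWS is JSON, a list of rows, each a list of 3 entries, a list of its own where there are three numbers: the turn, a rotation vector about the tool's x, y, z in rad, then the shift along the tool's x, y, z in cm, then the gripper command: -1 is shut, 1 is fully open, values between are in proportion. A call has 1 to 10 rows; each row shifts and turns the commanded pose from where the row before left it, along the tool's axes as they then stand; what a row does not reach is not made up. A row lasts 1/10 s, in which the tool goes at most 50 mm and 8.59 degrees, less where a joint would pass 70% of its speed; a pose out of reach is approached as far as the arm can. A call with a gripper value outside its range is refused whole. The fingers move at their own pace and stop on an object; FORCE is the grip in N (left out, the last holds). Time passes only in rows, so rows that do not move let the fingers close. It gives the time, the measured TCP pose, the force and the opening at its end, in the units of the state.
- bot.read_state(): the state, without advancing time (a new reading comes with each control period).
- bot.snapshot(name): name is "side" or "top" or "wrist"; returns the picture (384x512x3 uint8, red, green, blue); there is no depth.
- bot.camera_model(name): a dict with "K" (3x3 intrinsics, pixels), "rvec" (rotation vector, rad) and "tvec" (3), from world to camera coordinates, as OpenCV has them; the wrist camera has in their place "T_tool_cam" (4x4, takes a point from camera to tool coordinates, whose origin is the TCP and whose axes are the tool frame's). Camera axes: x right, y down, z forward; pixel columns grow to the right and rows downward; lengths in m; the calibration is good to about 2 mm. The wrist camera is an equidistant fisheye: a pixel r from the principal point sees the ray r / f radians off the axis. A picture is of the moment at which its call begins: read the wrist's pose just before it. camera_model takes no time and is no camera call.
- bot.close_job(): hands the job in, once; it reports no verdict.
The state is a dict: "t": time; "qpos": joint angles; "joint_vel": joint speeds; "tau": joint torques, N m; "tool_pos": TCP position; "eef_rot": TCP orientation; "force": force on the tool from outside, world axes, zero at the start; "wrist_torque": the same for the moment, N m; "opening": finger opening in m.
Only numpy, scipy, OpenCV 4.12 (cv2) and the standard library are available. Lean on these libraries where they do the work, as an engineer would, in place of code of your own. Each camera call takes 0.05 s, during which the arm holds its last target.

## Working session

There is one attempt and no reset: what is moved stays moved. The work goes in short steps, Python scripts to look and compute and a shell command to move; the robot and the scene stay as the last step left them, time stands still between calls to the robot, and variables do not carry over. Pictures are saved under pics/ and viewed, and the job is handed in when it is done.

```bash
ls; mkdir -p pics; python3 - <<'E'
from plant import bot
import cv2
print(bot.read_state())
for n in ["side","top","wrist"]:
    im=bot.snapshot(n); cv2.imwrite(f"pics/a_{n}.png",im[:,:,::-1]); print(n,bot.camera_model(n))
E
```

```text
pics
{'t': 0.0, 'qpos': array([-8.02194649e+01,  1.26742706e+01,  8.75271008e+01, -6.12476610e-04,
        7.99094598e+01, -7.22629316e+00]), 'joint_vel': array([ 0.0564564 ,  0.02853421,  0.08663646,  0.03358241,  0.07912504,
       -0.01076075]), 'tau': array([-1.14130482e-03, -4.96897495e+01, -3.89393270e+01, -2.20719371e-04,
        1.11200116e-02, -8.27417750e-06]), 'tool_pos': array([ 0.18267855, -0.59706916,  0.23019739]), 'eef_rot': array([-9.01100267e+01,  1.33432789e-02, -1.62993077e+02]), 'force': array([-0.18960686, -0.03751153,  0.61874465]), 'wrist_torque': array([-0.00787635,  0.02206049, -0.00398702]), 'opening': 0.08565417577337578}
side {'K': array([[379.68993483,   0.        , 253.66896744],
       [  0.        , 379.68993483, 187.09504711],
       [  0.        ,   0.        ,   1.        ]]), 'rvec': array([ 0.87614914, -2.58095878,  1.05016447]), 'tvec': array([0.41017644, 0.25018089, 0.85938063])}
top {'K': array([[359.80162667,   0.        , 263.85536821],
       [  0.        , 359.80162667, 193.89235463],
       [  0.        ,   0.        ,   1.        ]]), 'rvec': array([ 2.18347371, -2.16962378,  0.0667448 ]), 'tvec': array([0.03033369, 0.50673547, 1.07537094])}
wrist {'K': array([[297.31863964,   0.        , 259.92269339],
       [  0.        , 297.31863964, 197.85547566],
       [  0.        ,   0.        ,   1.        ]]), 'T_tool_cam': array([[-2.31617083e-05,  9.46526402e-01,  3.22626363e-01,
        -8.30421075e-02],
       [-1.92269125e-04, -3.22626361e-01,  9.46526383e-01,
        -1.42345070e-01],
       [ 9.99999981e-01, -4.01079205e-05,  1.89460381e-04,
         7.22456807e-05],
       [ 0.00000000e+00,  0.00000000e+00,  0.00000000e+00,
         1.00000000e+00]])}
```

View pics/a_top.png

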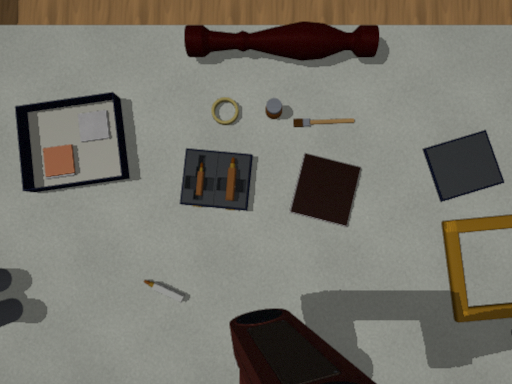

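View pics/a_side.png

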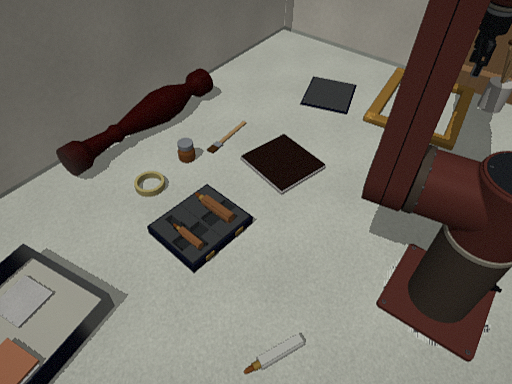

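View pics/a_wrist.png

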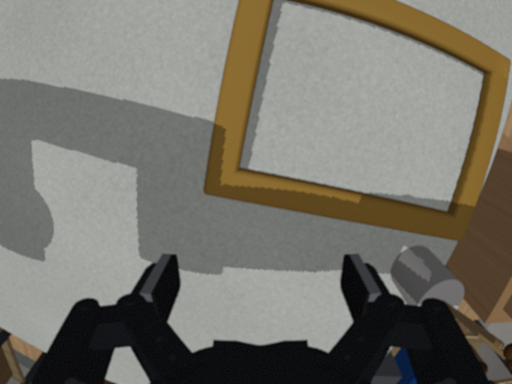

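```bash
cat > h.py <<'E'
import numpy as np, cv2
from scipy.spatial.transform import Rotation as R
from plant import bot
def ray(name,uv,st=None):
    m=bot.camera_model(name);K=m["K"];u,v=uv
    d=np.array([(u-K[0,2])/K[0,0],(v-K[1,2])/K[1,1]])
    if name=="wrist":
        r=np.linalg.norm(d); dc=np.array([*(np.sin(r)*d/max(r,1e-9)),np.cos(r)])
        Rt=R.from_euler('xyz',st["eef_rot"],degrees=True).as_matrix();T=m["T_tool_cam"]
        return Rt@T[:3,3]+st["tool_pos"], Rt@T[:3,:3]@dc
    Rc=cv2.Rodrigues(m["rvec"])[0]
    return -Rc.T@m["tvec"], Rc.T@np.array([*d,1])
def pix(name,uv,z,st=None):
    o,d=ray(name,uv,st); return o+d*(z-o[2])/d[2]
def proj(name,P,st=None):
    m=bot.camera_model(name);K=m["K"]
    if name!="wrist":
        Rc=cv2.Rodrigues(m["rvec"])[0];c=Rc@np.array(P)+m["tvec"];return K[0,0]*c[0]/c[2]+K[0,2],K[1,1]*c[1]/c[2]+K[1,2]
    Rt=R.from_euler('xyz',st["eef_rot"],degrees=True).as_matrix();T=m["T_tool_cam"]
    c=T[:3,:3].T@(Rt.T@(np.array(P)-st["tool_pos"])-T[:3,3])
    th=np.arctan2(np.linalg.norm(c[:2]),c[2]);e=c[:2]/np.linalg.norm(c[:2])*th
    return K[0,0]*e[0]+K[0,2],K[1,1]*e[1]+K[1,2]
def crop(src,dst,x0,y0,w,h,k):
    im=cv2.imread(src)[y0:y0+h,x0:x0+w]; cv2.imwrite(dst,cv2.resize(im,None,fx=k,fy=k,interpolation=cv2.INTER_CUBIC))
def fmt(st):
    print("t",round(st["t"],2),"pos",np.round(st["tool_pos"],4),"rot",np.round(st["eef_rot"],2),"F",np.round(st["force"],1),"M",np.round(st["wrist_torque"],2),"op",round(st["opening"],4),"q",np.round(st["qpos"],1))
E
python3 - <<'E'
from h import *
crop("pics/a_top.png","pics/a_topc.png",170,135,100,85,8)
crop("pics/a_side.png","pics/a_sidec.png",140,175,125,100,6)
Rt=R.from_euler('xyz',bot.read_state()["eef_rot"],degrees=True).as_matrix();print(Rt)
for uv in [(216,180),(325,190),(165,290),(274,107),(225,110),(325,121)]: print(uv,pix("top",uv,0.02))
E
```

```text
[[-9.56259074e-01 -2.68777004e-04  2.92520957e-01]
 [-2.92521023e-01  1.50531692e-03 -9.56257907e-01]
 [-1.83316612e-04 -9.99998831e-01 -1.51809589e-03]]
(216, 180) [0.54817114 0.18002257 0.02      ]
(325, 190) [ 0.51941038 -0.15199668  0.02      ]
(165, 290) [0.21646847 0.32727655 0.02      ]
(274, 107) [0.77635653 0.00399796 0.02      ]
(225, 110) [0.76647793 0.15575843 0.02      ]
(325, 121) [ 0.73271235 -0.15324408  0.02      ]
```

View pics/a_topc.png

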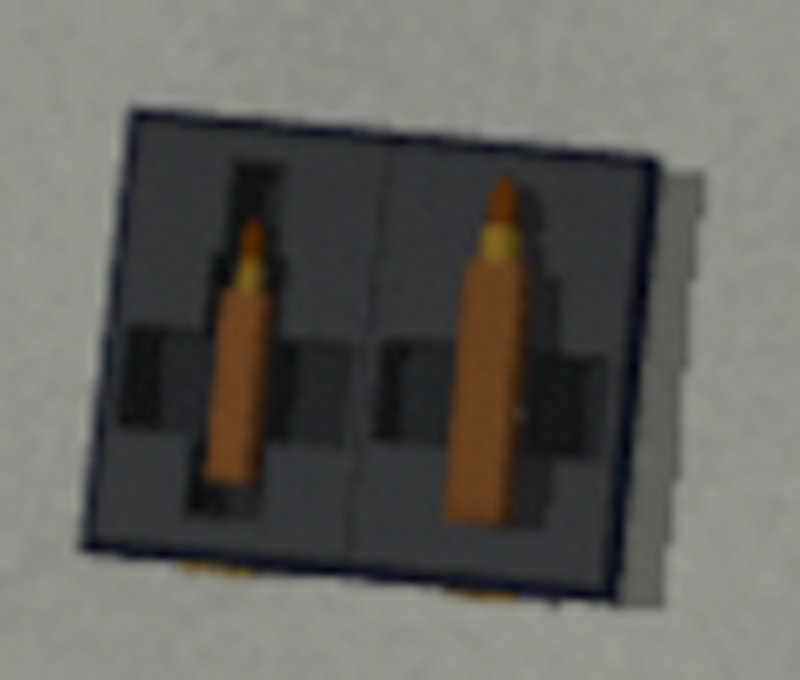

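View pics/a_sidec.png

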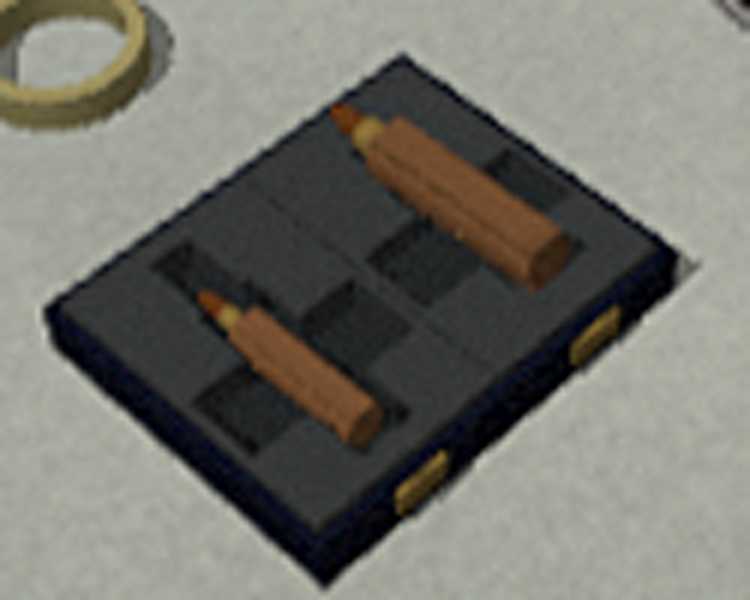

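```bash
python3 -m pendant '[[[0,0,0],[-3.1,0,-3.5],1],[[0,0,0],[-3.1,0,-3.5],1],[[0,0,0],[-3.1,0,-3.5],1],[[0,0,0],[-3.1,0,-3.5],1],[[0,0,0],[-3.1,0,-3.5],1],[[0,0,0],[-3.1,0,-3.5],1],[[0,0,0],[-3.1,0,-3.5],1],[[0,0,0],[-3.1,0,-3.5],1],[[0,0,0],[-3.1,0,-3.5],1],[[0,0,0],[-3.1,0,-3.5],1]]'
python3 -m pendant '[[[0,0,0],[-3.1,0,-3.5],1],[[0,0,0],[-3.1,0,-3.5],1],[[0,0,0],[-3.1,0,-3.5],1],[[0,0,0],[-3.1,0,-3.5],1],[[0,0,0],[-3.1,0,-3.5],1],[[0,0,0],[-3.1,0,-3.5],1],[[0,0,0],[-3.1,0,-3.5],1],[[0,0,0],[-3.1,0,-3.5],1]]'
python3 -m pendant '[[[0,-0.145,0],[0,0,0],1],[[0,-0.145,0],[0,0,0],1],[[0,-0.145,0],[0,0,0],1],[[0,-0.145,0],[0,0,0],1],[[0,-0.145,0],[0,0,0],1],[[0,-0.145,0],[0,0,0],1],[[0,-0.145,0],[0,0,0],1],[[0,-0.145,0],[0,0,0],1],[[0,-0.145,0],[0,0,0],1],[[0,-0.145,0],[0,0,0],1]]'
python3 -m pendant '[[[0,-0.145,0],[0,0,0],1],[[0,-0.145,0],[0,0,0],1],[[0,-0.145,0],[0,0,0],1],[[0,-0.145,0],[0,0,0],1],[[0,-0.145,0],[0,0,0],1],[[0,-0.145,0],[0,0,0],1],[[0,-0.145,0],[0,0,0],1],[[0,-0.145,0],[0,0,0],1],[[0,-0.145,0],[0,0,0],1],[[0,0,0],[0,0,0],1]]'
python3 - <<'E'
from h import *
st=bot.read_state(); fmt(st); cv2.imwrite("pics/b_wrist.png",bot.snapshot("wrist")[:,:,::-1])
import pickle; pickle.dump(st,open("b.pkl","wb"))
E
```

```text
t: 1.15
tool_pos: [0.3772, -0.1705, 0.2313]
eef_rot: [-90.0, 0.0, -163.0]
force: [1.3, -1.0, 0.7]
opening: 0.0856
t: 1.95
tool_pos: [0.5324, 0.17, 0.2311]
eef_rot: [-90.0, -0.0, -163.0]
force: [1.1, -1.2, -0.6]
opening: 0.0856
t: 2.95
tool_pos: [0.5319, 0.1679, 0.2309]
eef_rot: [-90.0, 0.0, -79.6]
force: [-0.2, -0.1, 0.0]
opening: 0.0855
t: 3.95
tool_pos: [0.5319, 0.1679, 0.2309]
eef_rot: [-90.0, 0.0, -5.1]
force: [-0.1, -0.5, -0.2]
opening: 0.0853
t 3.95 pos [0.5319 0.1679 0.2309] rot [-9.001e+01  4.000e-02 -5.070e+00] F [-0.1 -0.5 -0.2] M [0.01 0.03 0.02] op 0.0853 q [  9.4   3.5  97.6  -0.   78.9 -75.5]
```

View pics/b_wrist.png

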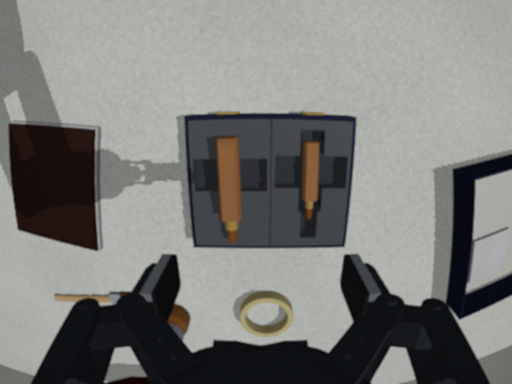

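```bash
python3 - <<'E'
from h import *
crop("pics/b_wrist.png","pics/b_c.png",180,105,180,150,4)
E
```

```text
(no output)
```

View pics/b_c.png

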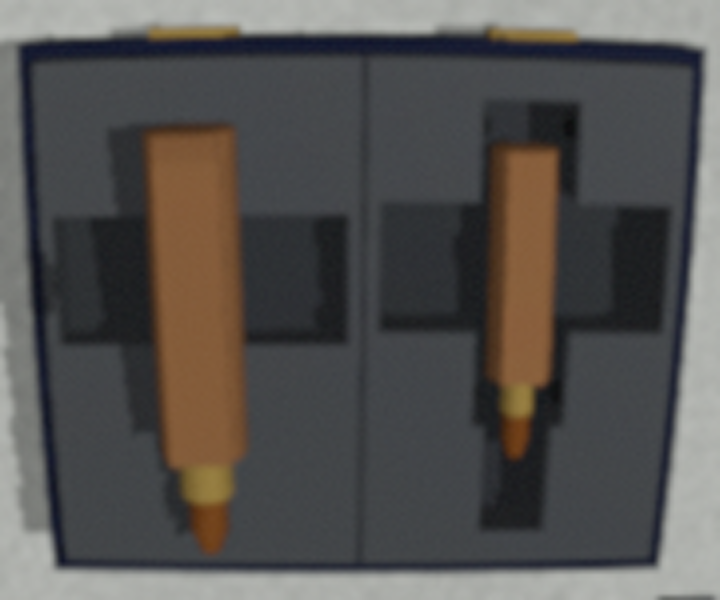

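```bash
python3 - <<'E'
from h import *
import pickle
st=pickle.load(open("b.pkl","rb"))
def P(c,z): return pix("wrist",(c[0]/4+180-.375,c[1]/4+105-.375),z,st)
D={"TL":(30,62),"TR":(693,62),"BL":(62,562),"BR":(655,562),"mT":(365,56),"mB":(361,562),
"LrTL":(382,205),"LrTR":(670,207),"LrBL":(380,330),"LrBR":(663,332),
"SrTL":(54,217),"SrTR":(348,217),"SrBL":(64,344),"SrBR":(347,343),
"LcTL":(486,102),"LcTR":(580,102),"LsBL":(480,529),"LsBR":(542,529),"LcBL":(473,425),"LcBR":(561,425)}
W={k:P(v,0.032) for k,v in D.items()}
for k in W: print(k,np.round(W[k][:2]*1000,1))
for a,b in [("TL","TR"),("BL","BR"),("LrTL","LrTR"),("SrTL","SrTR"),("LrTL","LrBL"),("SrTL","SrBL"),("mB","mT"),("BL","TL"),("BR","TR"),("SrTR","SrBR"),("LrTR","LrBR"),("LcTL","LcTR"),("LsBL","LsBR"),("LcTL","LcBL")]:
    d=W[b]-W[a]; print(a,b,"len",round(1e3*np.linalg.norm(d),1),"ang",np.round(np.degrees(np.arctan2(d[1],d[0])),1))
print("Lhome",np.mean([W[k] for k in W if k[:2]=="Lr"],0),"Shome",np.mean([W[k] for k in W if k[:2]=="Sr"],0))
# top flats: large top z 0.058; small top z=.032
for n,c,z in [("Ltail top",(190,130),.058),("Lneck",(207,468),.045),("Ltip",(211,552),.045),("Stail top",(525,148),.032),("Sneck",(518,385),.022),("Stip",(515,458),.022),("LtailL",(147,130),.045),("LtailR",(237,126),.045),("LneckL",(168,466),.045),("LneckR",(245,460),.045)]: print(n,np.round(1e3*P(c,z),1))
E
```

```text
TL [462.5  89.1]
TR [478.4 282. ]
BL [622.7  74. ]
BR [640.8 269.6]
mT [471.1 185.6]
mB [630.3 171.9]
LrTL [514.9 187. ]
LrTR [521.7 273.5]
LrBL [552.8 183.6]
LrBR [560.8 270.9]
SrTL [509.1  90.2]
SrTR [517.6 176.8]
SrBL [548.6  87.4]
SrBR [556.  173.4]
LcTL [487.  219.3]
LcTR [488.7 247. ]
LsBL [622.1 210.9]
LsBR [624.2 231.2]
LcBL [585.9 210.1]
LcBR [588.5 237.9]
TL TR len 193.5 ang 85.3
BL BR len 196.4 ang 84.7
LrTL LrTR len 86.8 ang 85.5
SrTL SrTR len 87.1 ang 84.4
LrTL LrBL len 38.1 ang -5.2
SrTL SrBL len 39.5 ang -4.1
mB mT len 159.8 ang 175.1
BL TL len 161.0 ang 174.6
BR TR len 162.9 ang 175.6
SrTR SrBR len 38.6 ang -5.2
LrTR LrBR len 39.2 ang -3.8
LcTL LcTR len 27.7 ang 86.5
LsBL LsBR len 20.3 ang 84.0
LcTL LcBL len 99.4 ang -5.3
Lhome [0.53757125 0.22876    0.032     ] Shome [0.53283296 0.13193438 0.032     ]
Ltail top [484.8 136.8  58. ]
Lneck [587.5 128.2  45. ]
Ltip [615.9 125.9  45. ]
Stail top [501.2 229.9  32. ]
Sneck [577.7 226.1  22. ]
Stip [602.7 224.4  22. ]
LtailL [485.  123.2  45. ]
LtailR [486.5 148.4  45. ]
LneckL [585.9 116.5  45. ]
LneckR [585.9 140.   45. ]
```

```bash
python3 -m pendant '[[[0,0,0],[0.15,3,-1.2],0.15],[[0,0,0],[0.15,4,-1.2],0.15],[[0,0,0],[0.15,4,-1.14],0.15],[[0,0,0],[0,3,0],0.15],[[0,0,0],[0,2,0],0.15],[[0,0,0],[0,0,0],0.15]]' 30
python3 - <<'E'
from h import *
st=bot.read_state(); fmt(st); cv2.imwrite("pics/c_wrist.png",bot.snapshot("wrist")[:,:,::-1])
import pickle; pickle.dump(st,open("c.pkl","wb"))
E
```

```text
t: 4.6
tool_pos: [0.5304, 0.1319, 0.0677]
eef_rot: [-90.1, 0.4, -5.4]
force: [-0.3, 0.7, -1.4]
opening: 0.0489
t 4.6 pos [0.5304 0.1319 0.0677] rot [-90.08   0.4   -5.36] F [-0.3  0.7 -1.4] M [ 0.02 -0.02 -0.01] op 0.0489 q [  5.7  12.6 106.4   0.   61.4 -79. ]
```

View pics/c_wrist.png

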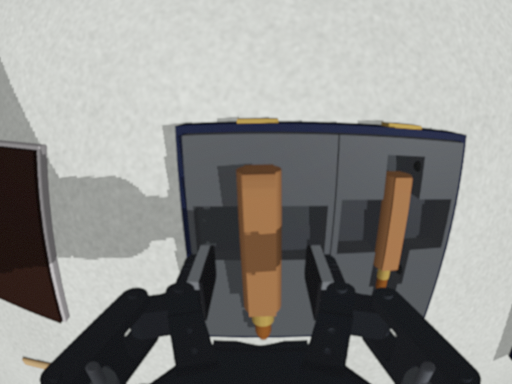

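```bash
python3 -m pendant '[[[0,0,0],[0,2,0],0.15],[[0,0,0],[0,2,0],0.15],[[0,0,0],[0,0,0],0.15],[[0,0,0],[0,0,0],0.15]]'
python3 -c "
from h import *
fmt(bot.read_state())"
```

```text
t: 5.05
tool_pos: [0.5343, 0.1325, 0.0327]
eef_rot: [-90.0, -0.1, -5.2]
force: [0.4, 0.1, 0.2]
opening: 0.0492
t 5.05 pos [0.5343 0.1325 0.0327] rot [-8.998e+01 -8.000e-02 -5.200e+00] F [0.4 0.1 0.2] M [ 0.   -0.03 -0.02] op 0.0492 q [  5.7  15.8 106.9   0.   57.2 -79.1]
```

```bash
python3 -m pendant '[[[0,0,0],[0,0.4,0],0.15],[[0,0,0],[0,0,0],-0.6],[[0,0,0],[0,0,0],-1],[[0,0,0],[0,0,0],-1],[[0,0,0],[0,0,0],-1],[[0,0,0],[0,0,0],-1],[[0,0,0],[0,0,0],-1]]' 30
python3 -c "
from h import *
fmt(bot.read_state())"
```

```text
t: 5.75
tool_pos: [0.5341, 0.1324, 0.0283]
eef_rot: [-90.0, -0.1, -5.1]
force: [-2.0, -0.3, 6.7]
opening: 0.025
t 5.75 pos [0.5341 0.1324 0.0283] rot [-8.999e+01 -7.000e-02 -5.140e+00] F [-2.  -0.3  6.7] M [-0.06  0.21  0.04] op 0.025 q [  5.7  16.2 107.   -0.   56.7 -79.1]
```

```bash
python3 -m pendant '[[[0,0,0],[0,-1,0],-1],[[0,0,0],[0,-2,0],-1],[[0,0,0],[0,-2,0],-1],[[0,0,0],[0,-1,-1],-1],[[0,0,0],[0.1,0,-3],-1],[[0,0,0],[0.2,0,-4],-1],[[0,0,0],[0.2,0,-4],-1],[[0,0,0],[0.2,0,-4],-1],[[0,0,0],[0.2,0,-4],-1],[[0,0,0],[0.1,0,-4],-1]]'
python3 -m pendant '[[[0,0,0],[0,0,-3],-1],[[0,0,0],[0,0,-1.4],-1],[[0,0,0],[0,0,0],-1],[[0,0,0],[0,0,0],-1]]'
python3 - <<'E'
from h import *
st=bot.read_state(); fmt(st); cv2.imwrite("pics/d_wrist.png",bot.snapshot("wrist")[:,:,::-1]);cv2.imwrite("pics/d_side.png",bot.snapshot("side")[:,:,::-1])
import pickle; pickle.dump(st,open("d.pkl","wb"))
crop("pics/d_side.png","pics/d_s.png",130,100,220,180,3)
E
```

```text
t: 6.75
tool_pos: [0.521, -0.1097, 0.0872]
eef_rot: [-90.0, 0.0, -5.2]
force: [0.5, -0.0, -1.7]
opening: 0.0248
t: 7.15
tool_pos: [0.5175, -0.1509, 0.087]
eef_rot: [-90.0, 0.0, -5.2]
force: [-0.4, 0.5, -1.6]
opening: 0.025
t 7.15 pos [ 0.5175 -0.1509  0.087 ] rot [-8.995e+01  4.000e-02 -5.180e+00] F [-0.4  0.5 -1.6] M [ 0.04  0.05 -0.04] op 0.025 q [ -24.7    9.8  107.3    0.    63.  -109.5]
```

View pics/d_wrist.png

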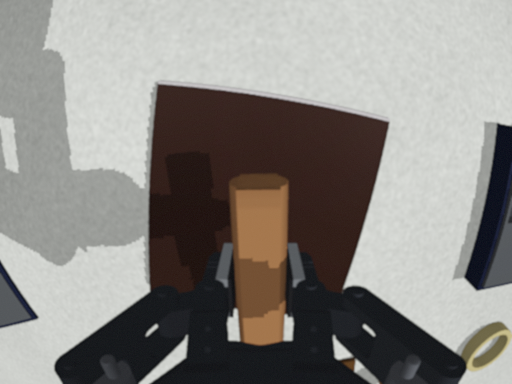

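View pics/d_s.png

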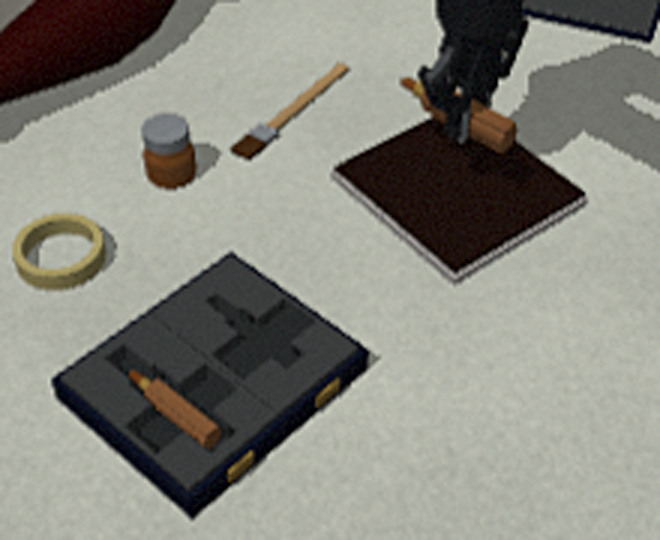

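```bash
python3 -m pendant '[[[0,0,0],[0,2,0],-1],[[0,0,0],[0,2,0],-1],[[0,0,0],[0,1.5,0],-1],[[0,0,0],[0,0.5,0],-1],[[0,0,0],[0,0,0],-1],[[0,0,0],[0,0,0],-1]]'
python3 -m pendant '[[[0,0,0],[0,0.3,0],-1],[[0,0,0],[0,0.3,0],-1],[[0,0,0],[0,0,0],-1],[[0,0,0],[0,0,0],-1]]'
```

```text
t: 7.85
tool_pos: [0.5185, -0.1514, 0.0279]
eef_rot: [-90.0, -0.0, -5.1]
force: [-0.5, -0.4, -1.1]
opening: 0.0252
t: 8.25
tool_pos: [0.5179, -0.1515, 0.0214]
eef_rot: [-90.0, -0.0, -5.2]
force: [-0.6, 0.2, -1.4]
opening: 0.0252
```

```bash
python3 -m pendant '[[[0,0,0],[0,0.3,0],-1],[[0,0,0],[0,0,0],-1],[[0,0,0],[0,0,0],-1]]'
python3 -m pendant '[[[0,0,0],[0,0.2,0],-1],[[0,0,0],[0,0,0],-1],[[0,0,0],[0,0,0],-1]]'
```

```text
t: 8.55
tool_pos: [0.5178, -0.1514, 0.0182]
eef_rot: [-90.0, 0.0, -5.1]
force: [-0.3, -0.7, -1.3]
opening: 0.0249
t: 8.85
tool_pos: [0.518, -0.1515, 0.018]
eef_rot: [-90.0, 0.0, -5.1]
force: [-6.3, 2.3, 14.4]
opening: 0.0252
```

```bash
python3 -m pendant '[[[0,0,0],[0,-0.15,0],-1],[[0,0,0],[0,0,0],-0.3],[[0,0,0],[0,0,0],0],[[0,0,0],[0,0,0],0.15],[[0,0,0],[0,-1,0],0.15],[[0,0,0],[0,-3,0],0.15],[[0,0,0],[0,-4,0],0.15],[[0,0,0],[0,0,0],0.15],[[0,0,0],[0,0,0],0.15]]'
python3 - <<'E'
from h import *
st=bot.read_state(); fmt(st); cv2.imwrite("pics/e_wrist.png",bot.snapshot("wrist")[:,:,::-1])
import pickle; pickle.dump(st,open("e.pkl","wb"))
crop("pics/e_wrist.png","pics/e_c.png",160,150,200,150,4)
# predicted
ang=np.radians(-5.14);ex=np.array([np.cos(ang),np.sin(ang),0]);c=np.array([.518,-.1515,.031])
for s in (-.048,.048): print(proj("wrist",c+ex*s+[0,0,.013],st))
E
```

```text
t: 9.75
tool_pos: [0.5191, -0.152, 0.0997]
eef_rot: [-90.1, -0.2, -5.1]
force: [-1.1, -0.1, 0.0]
opening: 0.0494
t 9.75 pos [ 0.5191 -0.152   0.0997] rot [-90.07  -0.2   -5.15] F [-1.1 -0.1  0. ] M [-0.01  0.01 -0.05] op 0.0494 q [ -24.7    8.8  106.9    0.    64.2 -109.5]
(np.float64(260.76516455386314), np.float64(150.52458100398792))
(np.float64(260.6516720977543), np.float64(272.5362904839912))
```

View pics/e_c.png

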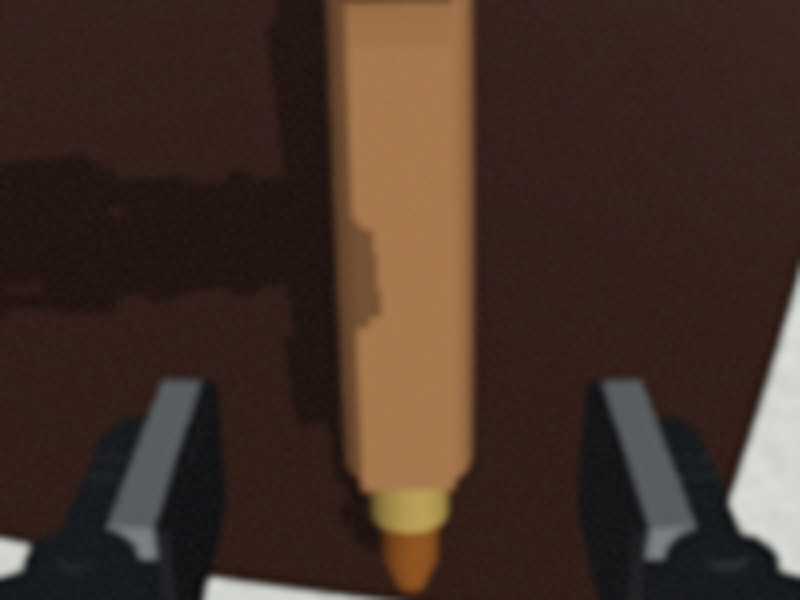

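```bash
python3 -m pendant '[[[0,0,0],[0,0,2],0.05],[[0,0,0],[-0.2,0,4.5],0.05],[[0,0,0],[-0.2,0,4.5],0.05],[[0,0,0],[-0.2,0,4.5],0.05],[[0,0,0],[-0.2,0,4.5],0.05],[[0,0,0],[-0.2,0,4.5],0.05],[[0,0,0],[-0.2,0,4.5],0.05],[[0,0,0],[-0.2,0,4.5],0.05],[[0,0,0],[-0.05,0,3.4],0.05],[[0,0,0],[0,0,1],0.05]]'
python3 -m pendant '[[[0,0,0],[0,0,0.1],0.05],[[0,0,0],[0,0,0],0.05],[[0,0,0],[0,0,0],0.05]]'
python3 - <<'E'
from h import *
st=bot.read_state(); fmt(st); cv2.imwrite("pics/f_wrist.png",bot.snapshot("wrist")[:,:,::-1])
import pickle; pickle.dump(st,open("f.pkl","wb"))
crop("pics/f_wrist.png","pics/f_c.png",160,140,200,150,4)
E
```

```text
t: 10.8
tool_pos: [0.536, 0.2303, 0.0961]
eef_rot: [-90.0, 0.2, -5.0]
force: [-0.2, 0.2, -0.0]
opening: 0.045
t: 11.1
tool_pos: [0.5373, 0.2268, 0.0972]
eef_rot: [-90.0, 0.1, -5.2]
force: [-0.0, 0.3, 0.9]
opening: 0.0451
t 11.1 pos [0.5373 0.2268 0.0972] rot [-9.005e+01  6.000e-02 -5.230e+00] F [-0.   0.3  0.9] M [-0.03 -0.01 -0.02] op 0.0451 q [ 15.2  14.6 100.3  -0.   65.2 -69.6]
```

View pics/f_c.png

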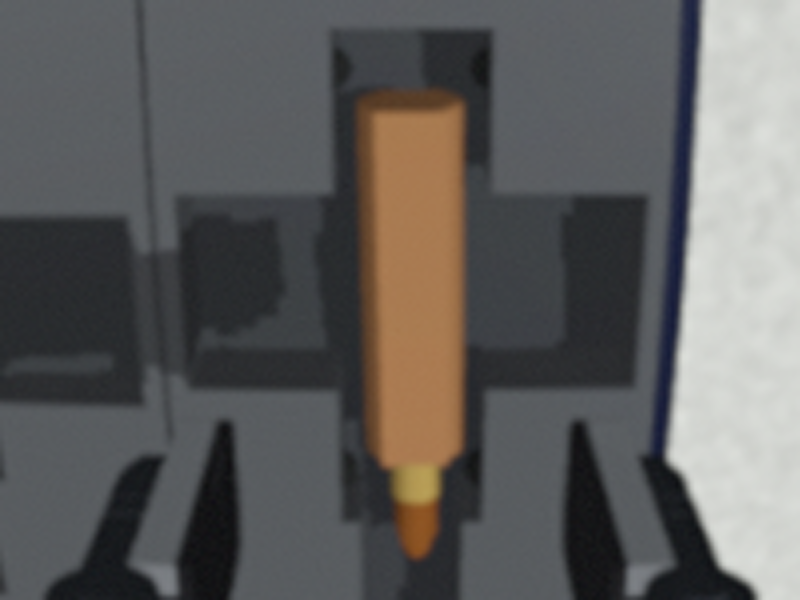

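View pics/f_wrist.png

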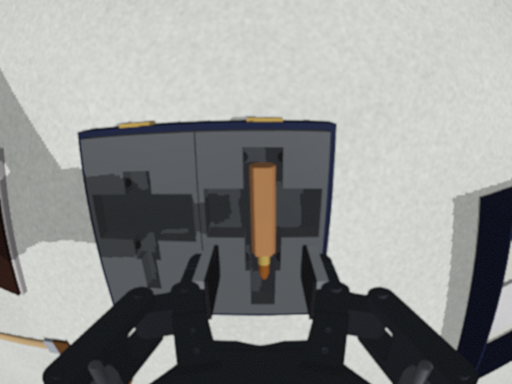

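```bash
python3 - <<'E'
from h import *
import pickle
st=pickle.load(open("f.pkl","rb"))
def P(c,z): return np.round(1e3*pix("wrist",(c[0]/4+160-.375,c[1]/4+140-.375),z,st),1)
for n,c,z in [("tailtop",(412,108),.032),("tailL",(357,100),.022),("tailR",(466,100),.022),("neckL",(372,455),.022),("neckR",(464,455),.022),("neck",(417,467),.022),("tip",(416,560),.022),
 ("rTL",(176,196),.032),("rTR",(648,196),.032),("rBL",(192,388),.032),("rBR",(634,387),.032),("cTL",(331,30),.032),("cTR",(492,30),.032),("cBL",(342,521),.032),("cBR",(480,521),.032),
 ("sL",(362,590),.032),("sR",(460,590),.032)]: print(n,P(c,z))
E
```

```text
tailtop [501.5 231.8  32. ]
tailL [501.3 221.6  22. ]
tailR [503.1 241.9  22. ]
neckL [576.5 216.9  22. ]
neckR [578.3 236.1  22. ]
neck [580.2 226.   22. ]
tip [604.  223.8  22. ]
rTL [513.9 187.   32. ]
rTR [521.8 273.9  32. ]
rBL [553.1 183.9  32. ]
rBR [560.9 270.4  32. ]
cTL [486.1 218.9  32. ]
cTR [488.7 247.1  32. ]
cBL [586.  209.9  32. ]
cBR [588.6 238.2  32. ]
sL [603.9 212.2  32. ]
sR [605.9 232.9  32. ]
```

```bash
python3 -m pendant '[[[0,0,0],[0.05,2,0.2],0.05],[[0,0,0],[0,3,0],0.05],[[0,0,0],[0,1.5,0],0.05],[[0,0,0],[0,0.5,0],0.05],[[0,0,0],[0,0.5,0],0.05],[[0,0,0],[0,0,0],0.05],[[0,0,0],[0,0,0],0.05]]'
python3 -c "
from h import *
fmt(bot.read_state())"
```

```text
t: 11.85
tool_pos: [0.5391, 0.2305, 0.0239]
eef_rot: [-90.0, -0.1, -5.2]
force: [0.3, 0.5, 0.1]
opening: 0.0446
t 11.85 pos [0.5391 0.2305 0.0239] rot [-89.96  -0.09  -5.15] F [0.3 0.5 0.1] M [ 0.01 -0.04  0.01] op 0.0446 q [ 15.4  20.8 101.6   0.   57.5 -69.4]
```

```bash
python3 -m pendant '[[[0,0,0],[-0.1,0.4,-0.15],0.05],[[0,0,0],[0,0.4,0],0.05],[[0,0,0],[0,0,0],0.05],[[0,0,0],[0,0,0],0.05]]'
python3 -m pendant '[[[0,0,0],[0,0,0],-0.5],[[0,0,0],[0,0,0],-1],[[0,0,0],[0,0,0],-1],[[0,0,0],[0,0,0],-1],[[0,0,0],[0,0,0],-1]]' 30
python3 -c "
from h import *
fmt(bot.read_state())"
```

```text
t: 12.25
tool_pos: [0.537, 0.2289, 0.0147]
eef_rot: [-90.0, 0.0, -5.1]
force: [-0.1, 0.3, 0.8]
opening: 0.0449
t: 12.75
tool_pos: [0.5374, 0.229, 0.0151]
eef_rot: [-90.0, -0.0, -5.1]
force: [-0.7, 0.2, 1.6]
opening: 0.019
t 12.75 pos [0.5374 0.229  0.0151] rot [-8.999e+01 -4.000e-02 -5.140e+00] F [-0.7  0.2  1.6] M [0.04 0.   0.01] op 0.019 q [ 15.3  21.4 102.    0.   56.6 -69.5]
```

```bash
python3 -m pendant '[[[0,0,0],[0,-1,0],-1],[[0,0,0],[0,-2,0],-1],[[0,0,0],[0,-3,0],-1],[[0,0,0],[0,-1,-1],-1],[[0,0,0],[0.1,0,-3],-1],[[0,0,0],[0.1,0,-3],-1],[[0,0,0],[0.1,0,-2],-1],[[0,0,0],[0.05,0,-0.7],-1],[[0,0,0],[0,0,0],-1],[[0,0,0],[0,0,0],-1]]'
python3 - <<'E'
from h import *
st=bot.read_state(); fmt(st); cv2.imwrite("pics/g_wrist.png",bot.snapshot("wrist")[:,:,::-1])
import pickle; pickle.dump(st,open("g.pkl","wb"))
crop("pics/g_wrist.png","pics/g_c.png",160,140,200,150,4)
E
```

```text
t: 13.75
tool_pos: [0.5319, 0.1323, 0.0848]
eef_rot: [-90.0, 0.0, -5.2]
force: [0.3, -0.1, -0.4]
opening: 0.0188
t 13.75 pos [0.5319 0.1323 0.0848] rot [-89.98   0.    -5.16] F [ 0.3 -0.1 -0.4] M [ 0.01 -0.   -0.  ] op 0.0188 q [  5.7  11.  106.1   0.   62.9 -79.1]
```

View pics/g_c.png

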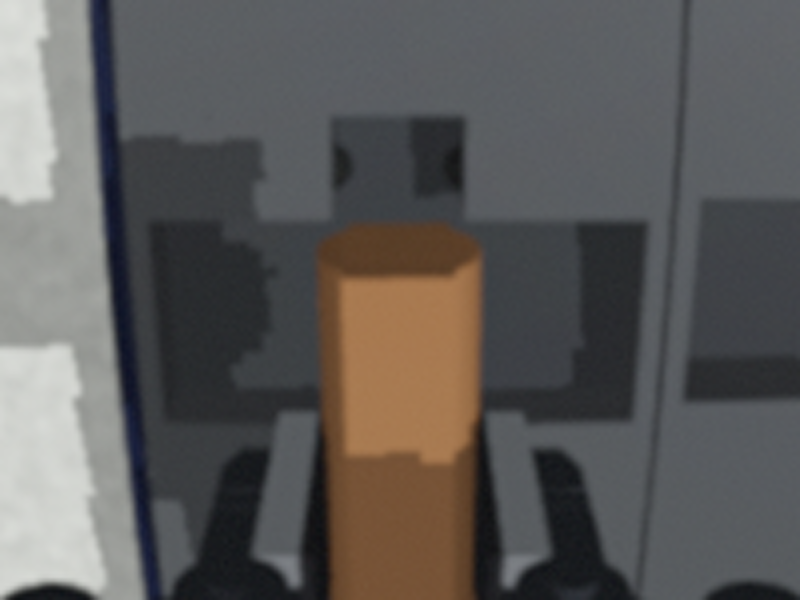

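View pics/g_wrist.png

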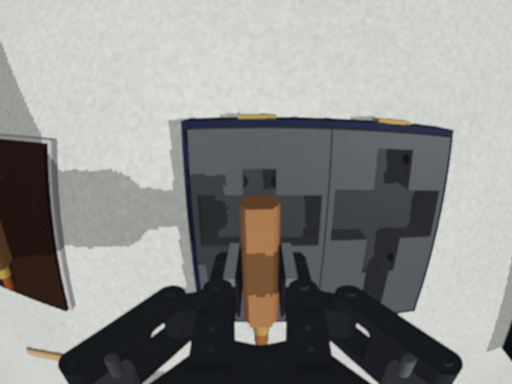

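```bash
python3 - <<'E'
from h import *
import pickle
st=pickle.load(open("g.pkl","rb"))
def P(c,z): return np.round(1e3*pix("wrist",(c[0]/4+160-.375,c[1]/4+140-.375),z,st),1)
for n,c,z in [("cTL",(331,117),.032),("cTR",(467,117),.032),("rTL",(150,222),.032),("rTR",(647,222),.032),("rBL",(166,421),.032),("rBR",(632,421),.032),("tailtop",(398,278),.1017),("tail axis L",(318,250),.0917),("R",(482,250),.0917)]: print(n,P(c,z))
E
```

```text
cTL [493.7 123.8  32. ]
cTR [495.7 146.6  32. ]
rTL [509.3  90.   32. ]
rTR [517.1 176.8  32. ]
rBL [548.4  86.4  32. ]
rBR [556.3 173.4  32. ]
tailtop [496.9 135.  101.7]
tail axis L [496.2 125.3  91.7]
R [498.  145.   91.7]
```

```bash
python3 -m pendant '[[[0,0,0],[0,2,0],-1],[[0,0,0],[0,2,0],-1],[[0,0,0],[0,1,0],-1],[[0,0,0],[0,0.4,0],-1],[[0,0,0],[0,0,0],-1],[[0,0,0],[0,0,0],-1]]'
python3 -c "
from h import *
fmt(bot.read_state())"
```

```text
t: 14.4
tool_pos: [0.5326, 0.1323, 0.0316]
eef_rot: [-90.0, -0.1, -5.1]
force: [-0.2, 0.3, 0.4]
opening: 0.0187
t 14.4 pos [0.5326 0.1323 0.0316] rot [-8.998e+01 -7.000e-02 -5.120e+00] F [-0.2  0.3  0.4] M [-0.01 -0.03  0.01] op 0.0187 q [  5.7  15.7 107.2   0.   57.  -79.2]
```

Bottom is about 3 mm below the rim with no contact force, so it entered. Continue in small steps.

```bash
python3 -m pendant '[[[0,0,0],[0,0.3,0],-1],[[0,0,0],[0,0,0],-1],[[0,0,0],[0,0,0],-1]]'
python3 -m pendant '[[[0,0,0],[0,0.2,0],-1],[[0,0,0],[0,0,0],-1],[[0,0,0],[0,0,0],-1]]'
python3 -m pendant '[[[0,0,0],[0,0.2,0],-1],[[0,0,0],[0,0,0],-1],[[0,0,0],[0,0,0],-1]]'
```

```text
t: 14.7
tool_pos: [0.5321, 0.132, 0.0281]
eef_rot: [-90.0, -0.0, -5.1]
force: [0.4, -0.7, -0.6]
opening: 0.0189
t: 15.0
tool_pos: [0.5322, 0.1318, 0.0259]
eef_rot: [-90.0, -0.0, -5.2]
force: [0.2, -1.3, 0.6]
opening: 0.0186
t: 15.3
tool_pos: [0.5326, 0.1319, 0.0247]
eef_rot: [-90.0, -0.1, -5.1]
force: [0.1, -0.4, 6.4]
opening: 0.0187
```

```bash
python3 -m pendant '[[[0,0,0],[0,0.15,0],-1],[[0,0,0],[0,0,0],-1],[[0,0,0],[0,0,0],-1]]'
python3 -m pendant '[[[0,0,0],[0,0.15,0],-1],[[0,0,0],[0,0,0],-1],[[0,0,0],[0,0,0],-1]]'
python3 -c "
from h import *
fmt(bot.read_state())"
```

```text
t: 15.6
tool_pos: [0.5331, 0.1319, 0.0237]
eef_rot: [-90.0, -0.1, -5.1]
force: [-0.2, -1.8, 7.4]
opening: 0.0185
t: 15.9
tool_pos: [0.5334, 0.1319, 0.0224]
eef_rot: [-90.0, -0.2, -5.1]
force: [-0.8, -1.1, 8.0]
opening: 0.0187
t 15.9 pos [0.5334 0.1319 0.0224] rot [-89.99  -0.16  -5.14] F [-0.8 -1.1  8. ] M [-0.21  0.05 -0.04] op 0.0187 q [  5.7  16.6 107.3  -0.   55.9 -79.2]
```

```bash
python3 -m pendant '[[[0,0,0],[0,0.15,0],-1],[[0,0,0],[0,0,0],-1],[[0,0,0],[0,0,0],-1]]'
python3 -m pendant '[[[0,0,0],[0,0.1,0],-1],[[0,0,0],[0,0,0],-1],[[0,0,0],[0,0,0],-1]]'
python3 -c "
from h import *
fmt(bot.read_state())"
```

```text
t: 16.2
tool_pos: [0.5336, 0.1319, 0.0206]
eef_rot: [-90.0, -0.2, -5.1]
force: [3.3, -0.6, 6.4]
opening: 0.0188
t: 16.5
tool_pos: [0.5336, 0.132, 0.02]
eef_rot: [-90.0, -0.2, -5.1]
force: [-0.7, -1.3, 9.9]
opening: 0.0187
t 16.5 pos [0.5336 0.132  0.02  ] rot [-89.98  -0.18  -5.14] F [-0.7 -1.3  9.9] M [-0.23  0.02 -0.05] op 0.0187 q [  5.7  16.9 107.3  -0.   55.6 -79.2]
```

Now release, back off and look.

```bash
python3 -m pendant '[[[0,0,0],[0,0,0],-0.6],[[0,0,0],[0,0,0],-0.3],[[0,0,0],[0,0,0],-0.1],[[0,0,0],[0,0,0],-0.1],[[0,0,0],[0,-2,0],-0.1],[[0,0,0],[0,-3,0],-0.1],[[0,0,0],[0,-2,0],-1],[[0,0,0],[0,0,0],-1],[[0,0,0],[0,0,0],-1]]'
python3 - <<'E'
from h import *
st=bot.read_state(); fmt(st); cv2.imwrite("pics/i_wrist.png",bot.snapshot("wrist")[:,:,::-1]);cv2.imwrite("pics/i_side.png",bot.snapshot("side")[:,:,::-1])
import pickle; pickle.dump(st,open("i.pkl","wb"))
crop("pics/i_wrist.png","pics/i_c.png",160,140,200,150,4)
E
```

```text
t: 17.4
tool_pos: [0.5317, 0.132, 0.088]
eef_rot: [-90.0, -0.0, -5.1]
force: [-0.7, 0.4, 0.3]
opening: 0.0
t 17.4 pos [0.5317 0.132  0.088 ] rot [-90.    -0.    -5.14] F [-0.7  0.4  0.3] M [ 0.04 -0.03  0.01] op 0.0 q [  5.7  10.8 106.    0.   63.2 -79.2]
```

View pics/i_c.png

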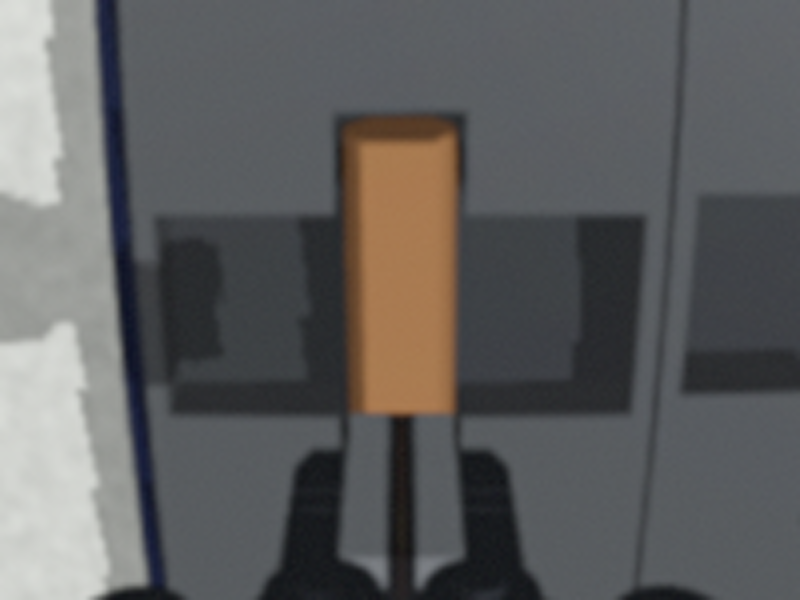

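```bash
python3 -m pendant '[[[0,0,0],[-1.3,1,0],-1],[[0,0,0],[-1,1.5,0],-1],[[0,0,0],[0,1,0],-1],[[0,0,0],[0,0.6,0],-1],[[0,0,0],[0,0.2,0],-1],[[0,0,0],[0,0,0],-1],[[0,0,0],[0,0,0],-1]]'
python3 -m pendant '[[[0,0,0],[0,0.2,0],-1],[[0,0,0],[0,0,0],-1],[[0,0,0],[0,0,0],-1]]'
```

```text
t: 18.2
tool_pos: [0.5098, 0.134, 0.0458]
eef_rot: [-90.0, -0.1, -5.2]
force: [0.6, 0.6, 0.5]
opening: -0.0002
t: 18.5
tool_pos: [0.5091, 0.134, 0.0435]
eef_rot: [-90.0, -0.0, -5.1]
force: [0.4, -0.1, -0.3]
opening: 0.0
```

```bash
python3 -m pendant '[[[0,0,0],[0,0.2,0],-1],[[0,0,0],[0,0,0],-1],[[0,0,0],[0,0,0],-1]]'
```

```text
t: 18.8
tool_pos: [0.5089, 0.134, 0.0412]
eef_rot: [-90.0, 0.0, -5.1]
force: [0.3, 0.8, -0.1]
opening: 0.0002
```

```bash
python3 -m pendant '[[[0,0,0],[0,0.2,0],-1],[[0,0,0],[0,0,0],-1],[[0,0,0],[0,0,0],-1]]'
python3 -m pendant '[[[0,0,0],[0,0.1,0],-1],[[0,0,0],[0,0,0],-1],[[0,0,0],[0,0,0],-1]]'
python3 -m pendant '[[[0,0,0],[0,0.1,0],-1],[[0,0,0],[0,0,0],-1],[[0,0,0],[0,0,0],-1]]'
```

```text
t: 19.1
tool_pos: [0.5089, 0.134, 0.0392]
eef_rot: [-90.0, 0.0, -5.1]
force: [1.0, 0.1, 0.2]
opening: 0.0001
t: 19.4
tool_pos: [0.5089, 0.134, 0.0382]
eef_rot: [-90.0, 0.0, -5.1]
force: [-0.3, -0.1, -0.4]
opening: 0.0001
t: 19.7
tool_pos: [0.5089, 0.134, 0.0372]
eef_rot: [-90.0, 0.0, -5.1]
force: [-0.6, -0.8, -0.9]
opening: -0.0003
```

```bash
python3 -m pendant '[[[0,0,0],[0,0.1,0],-1],[[0,0,0],[0,0,0],-1],[[0,0,0],[0,0,0],-1]]'
python3 -m pendant '[[[0,0,0],[0,0.1,0],-1],[[0,0,0],[0,0,0],-1],[[0,0,0],[0,0,0],-1]]'
```

```text
t: 20.0
tool_pos: [0.5091, 0.1341, 0.0371]
eef_rot: [-90.0, 0.0, -5.1]
force: [-3.4, -0.5, 6.8]
opening: 0.0002
t: 20.3
tool_pos: [0.5091, 0.1341, 0.037]
eef_rot: [-90.0, 0.0, -5.1]
force: [-7.0, -0.4, 15.4]
opening: -0.0002
```

```bash
python3 -m pendant '[[[0,0,0],[0,0.1,0],-1],[[0,0,0],[0,0.05,0],-1],[[0,0,0],[0,0,0],-1],[[0,0,0],[0,0,0],-1]]'
python3 -m pendant '[[[0,0,0],[0,-0.5,0],-1],[[0,0,0],[0,-0.3,0],-1],[[0,0,0],[2.3,0,0],-1],[[0,0,0],[2.3,0,-0.05],-1],[[0,0,0],[0,0.2,0],-1],[[0,0,0],[0,0,0],-1],[[0,0,0],[0,0,0],-1]]'
python3 -m pendant '[[[0,0,0],[0,0.2,0],-1],[[0,0,0],[0,0,0],-1],[[0,0,0],[0,0,0],-1]]'
```

```text
t: 20.7
tool_pos: [0.5092, 0.1341, 0.0369]
eef_rot: [-90.0, 0.0, -5.1]
force: [-11.5, -2.3, 27.8]
opening: -0.0
t: 21.4
tool_pos: [0.5534, 0.1294, 0.039]
eef_rot: [-90.0, 0.1, -5.1]
force: [0.0, 0.1, 0.6]
opening: -0.0004
t: 21.7
tool_pos: [0.5543, 0.1295, 0.0377]
eef_rot: [-90.0, 0.0, -5.1]
force: [-0.4, -0.7, -0.1]
opening: -0.0003
```

```bash
python3 -m pendant '[[[0,0,0],[0,0.1,0],-1],[[0,0,0],[0,0,0],-1],[[0,0,0],[0,0,0],-1]]'
python3 -m pendant '[[[0,0,0],[0,0.1,0],-1],[[0,0,0],[0,0,0],-1],[[0,0,0],[0,0,0],-1]]'
python3 -m pendant '[[[0,0,0],[0,0.1,0],-1],[[0,0,0],[0,0,0],-1],[[0,0,0],[0,0,0],-1]]'
```

```text
t: 22.0
tool_pos: [0.5548, 0.1295, 0.0371]
eef_rot: [-90.0, -0.0, -5.1]
force: [-1.1, 0.0, 4.1]
opening: 0.0001
t: 22.3
tool_pos: [0.5549, 0.1295, 0.037]
eef_rot: [-90.0, 0.0, -5.1]
force: [-5.1, 0.4, 11.4]
opening: -0.0003
t: 22.6
tool_pos: [0.5549, 0.1295, 0.037]
eef_rot: [-90.0, 0.0, -5.1]
force: [-8.6, -0.2, 17.6]
opening: -0.0002
```

```bash
python3 -m pendant '[[[0,0,0],[0,-1,0],-1],[[0,0,0],[0,-3,0],-1],[[0,0,0],[0,-3,0],0.15],[[0,0,0],[-0.15,0,-2],0.15],[[0,0,0],[-0.2,0,-4],0.15],[[0,0,0],[-0.2,0,-4.5],0.15],[[0,0,0],[-0.2,0,-4.5],0.15],[[0,0,0],[-0.2,0,-4.5],0.15],[[0,0,0],[-0.2,0,-4.5],0.15],[[0,0,0],[0,0,-3],0.15]]'
python3 -m pendant '[[[0,0,0],[0,0,-1.2],0.15],[[0,0,0],[0,0,0],0.15],[[0,0,0],[0,0,0],0.15]]'
python3 - <<'E'
from h import *
st=bot.read_state(); fmt(st); cv2.imwrite("pics/j_wrist.png",bot.snapshot("wrist")[:,:,::-1]);cv2.imwrite("pics/j_side.png",bot.snapshot("side")[:,:,::-1])
import pickle; pickle.dump(st,open("j.pkl","wb"))
crop("pics/j_wrist.png","pics/j_c.png",160,130,200,150,4)
crop("pics/j_side.png","pics/j_s.png",140,100,200,170,4)
E
```

```text
t: 23.6
tool_pos: [0.5186, -0.1413, 0.105]
eef_rot: [-90.0, -0.0, -5.2]
force: [0.1, 0.5, 0.1]
opening: 0.0493
t: 23.9
tool_pos: [0.5181, -0.1496, 0.1046]
eef_rot: [-90.0, 0.0, -5.2]
force: [-0.0, 0.8, 0.4]
opening: 0.0493
t 23.9 pos [ 0.5181 -0.1496  0.1046] rot [-8.996e+01  1.000e-02 -5.150e+00] F [-0.   0.8  0.4] M [-0.02 -0.01 -0.  ] op 0.0493 q [ -24.5    8.4  106.7    0.    64.9 -109.4]
```

View pics/j_c.png

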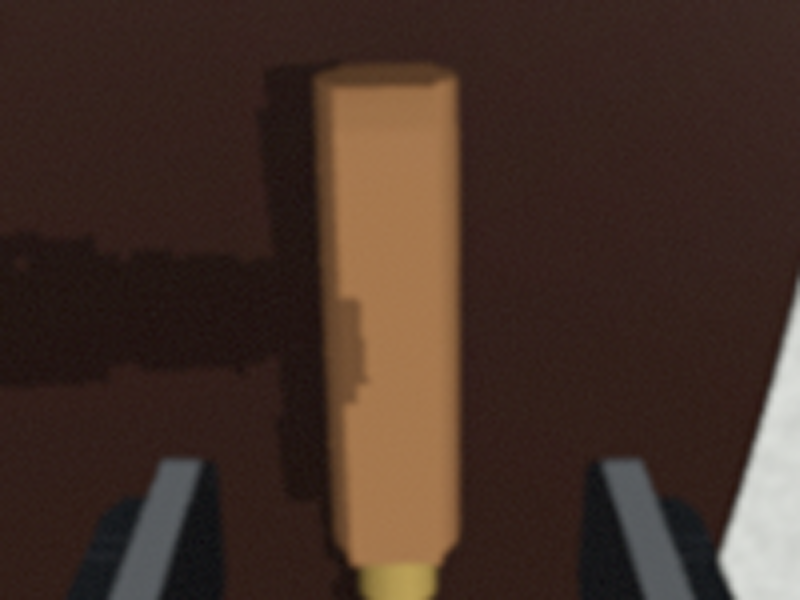

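View pics/j_s.png

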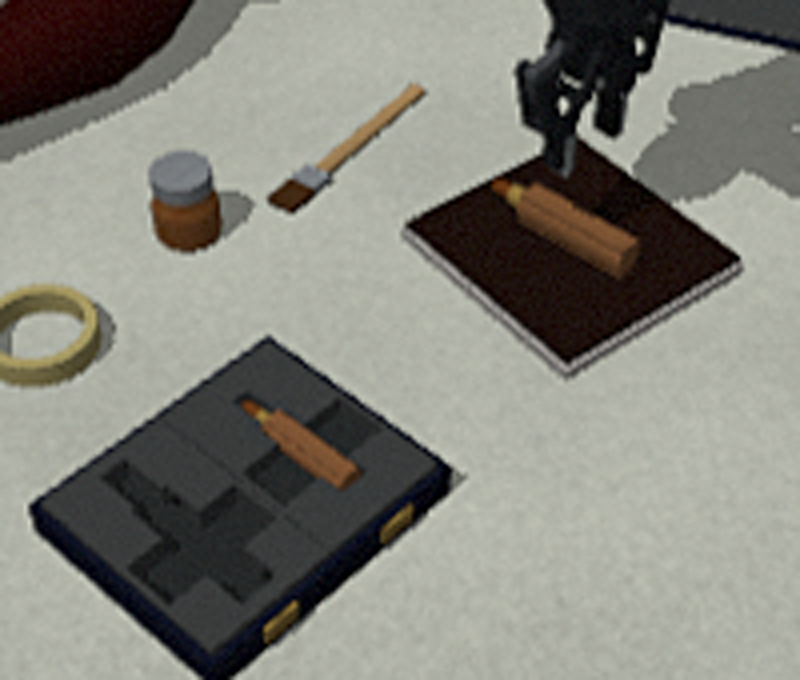

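```bash
python3 - <<'E'
from h import *
import pickle
st=pickle.load(open("j.pkl","rb"))
def P(c,z): return np.round(1e3*pix("wrist",(c[0]/4+160-.375,c[1]/4+130-.375),z,st),1)
for n,c,z in [("tailtop",(386,84),.044),("L",(314,75),.031),("R",(458,75),.031),("neck",(397,567),.044),("nL",(334,540),.031),("nR",(461,540),.031)]: print(n,P(c,z))
E
```

```text
tailtop [ 469.6 -147.9   44. ]
L [ 468.8 -161.3   31. ]
R [ 471.3 -135.    31. ]
neck [ 566.4 -154.9   44. ]
nL [ 566.8 -168.4   31. ]
nR [ 569.2 -141.6   31. ]
```

```bash
python3 -m pendant '[[[0,0,0],[0,3,-0.19],0.15],[[0,0,0],[0,3,0],0.15],[[0,0,0],[0,1,0],0.15],[[0,0,0],[0,0.5,0],0.15],[[0,0,0],[0,0,0],0.15],[[0,0,0],[0,0,0],0.15]]'
python3 -c "
from h import *
fmt(bot.read_state())"
```

```text
t: 24.6
tool_pos: [0.519, -0.1525, 0.0311]
eef_rot: [-90.0, -0.1, -5.1]
force: [0.2, -0.4, 0.8]
opening: 0.0488
t 24.6 pos [ 0.519  -0.1525  0.0311] rot [-90.04  -0.11  -5.12] F [ 0.2 -0.4  0.8] M [-0.06 -0.04  0.03] op 0.0488 q [ -24.7   14.8  108.4    0.    56.6 -109.6]
```

```bash
python3 -m pendant '[[[0,0,0],[-0.05,0.5,0.05],0.15],[[0,0,0],[0,0.35,0],0.15],[[0,0,0],[0,0,0],0.15],[[0,0,0],[0,0,0],0.15]]'
python3 -m pendant '[[[0,0,0],[0,0,0],-0.3],[[0,0,0],[0,0,0],-1],[[0,0,0],[0,0,0],-1],[[0,0,0],[0,0,0],-1],[[0,0,0],[0,0,0],-1],[[0,0,0],[0,0,0],-1]]' 40
python3 -c "
from h import *
fmt(bot.read_state())"
```

```text
t: 25.0
tool_pos: [0.5173, -0.1518, 0.0213]
eef_rot: [-90.0, 0.0, -5.2]
force: [0.7, -0.3, 0.2]
opening: 0.0489
t: 25.6
tool_pos: [0.5177, -0.152, 0.0216]
eef_rot: [-90.0, -0.0, -5.1]
force: [0.4, -0.4, 4.2]
opening: 0.0246
t 25.6 pos [ 0.5177 -0.152   0.0216] rot [-9.002e+01 -3.000e-02 -5.140e+00] F [ 0.4 -0.4  4.2] M [-0.02  0.12  0.02] op 0.0246 q [ -24.7   15.6  108.7   -0.    55.7 -109.6]
```

```bash
python3 -m pendant '[[[0,0,0],[0,-1,0],-1],[[0,0,0],[0,-2,0],-1],[[0,0,0],[0,-3,0],-1],[[0,0,0],[0,-1,1],-1],[[0,0,0],[-0.2,0,3],-1],[[0,0,0],[-0.2,0,4.5],-1],[[0,0,0],[-0.2,0,4.5],-1],[[0,0,0],[-0.2,0,4.5],-1],[[0,0,0],[-0.2,0,4.5],-1],[[0,0,0],[-0.2,0,4.5],-1]]'
python3 -m pendant '[[[0,0,0],[-0.2,0,4.5],-1],[[0,0,0],[-0.08,0,4],-1],[[0,0,0],[0,0,2],-1],[[0,0,0],[0,0,1.1],-1],[[0,0,0],[0,0,0],-1],[[0,0,0],[0,0,0],-1],[[0,0,0],[0,0,0],-1]]'
python3 - <<'E'
from h import *
st=bot.read_state(); fmt(st); cv2.imwrite("pics/k_wrist.png",bot.snapshot("wrist")[:,:,::-1])
import pickle; pickle.dump(st,open("k.pkl","wb"))
crop("pics/k_wrist.png","pics/k_c.png",160,140,200,150,4)
E
```

```text
t: 26.6
tool_pos: [0.5282, 0.1157, 0.0908]
eef_rot: [-90.0, 0.0, -5.1]
force: [1.5, -0.2, -0.7]
opening: 0.0246
t: 27.3
tool_pos: [0.5367, 0.2277, 0.0911]
eef_rot: [-90.0, 0.0, -5.2]
force: [0.8, 0.5, -1.3]
opening: 0.025
t 27.3 pos [0.5367 0.2277 0.0911] rot [-9.003e+01  3.000e-02 -5.220e+00] F [ 0.8  0.5 -1.3] M [-0.04  0.06 -0.01] op 0.025 q [ 15.3  15.  100.6  -0.   64.5 -69.5]
```

View pics/k_c.png

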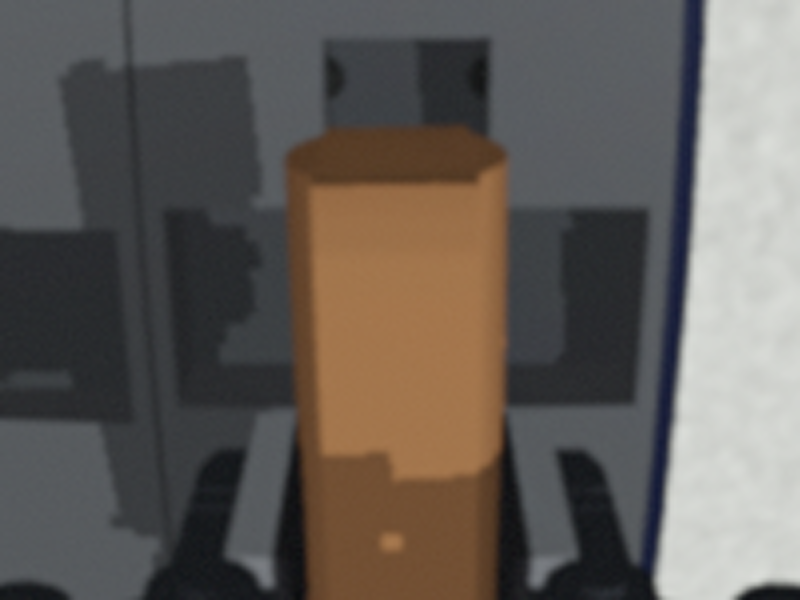

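View pics/k_wrist.png

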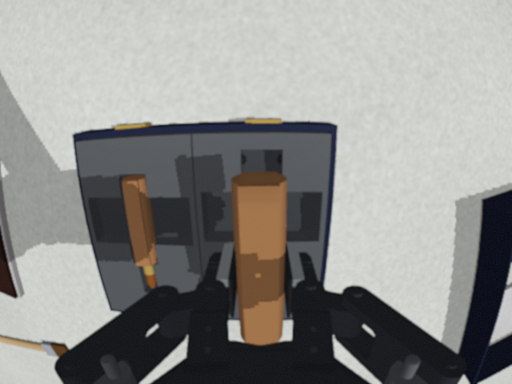

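```bash
python3 - <<'E'
from h import *
import pickle
st=pickle.load(open("k.pkl","rb"))
def P(c,z): return np.round(1e3*pix("wrist",(c[0]/4+160-.375,c[1]/4+140-.375),z,st),1)
for n,c,z in [("cTL",(324,38),.032),("cTR",(491,38),.032),("rTL",(165,208),.032),("rTR",(648,208),.032),("rBL",(180,406),.032),("rBR",(634,404),.032),("tailtop",(395,184),.1135),("tail axis L",(286,157),.1005),("R",(508,157),.1005)]: print(n,P(c,z))
E
```

```text
cTL [485.9 219.   32. ]
cTR [488.5 247.4  32. ]
rTL [513.6 187.   32. ]
rTR [521.5 273.6  32. ]
rBL [553.3 183.4  32. ]
rBR [560.8 270.3  32. ]
tailtop [489.1 231.3 113.5]
tail axis L [488.5 218.6 100.5]
R [490.8 244.3 100.5]
```

```bash
python3 -m pendant '[[[0,0,0],[0.03,2,0.12],-1],[[0,0,0],[0,2,0],-1],[[0,0,0],[0,1,0],-1],[[0,0,0],[0,0.6,0],-1],[[0,0,0],[0,0,0],-1],[[0,0,0],[0,0,0],-1]]'
python3 -c "
from h import *
fmt(bot.read_state())"
```

```text
t: 27.95
tool_pos: [0.5378, 0.2301, 0.036]
eef_rot: [-90.0, -0.1, -5.2]
force: [0.2, 0.1, -1.1]
opening: 0.0243
t 27.95 pos [0.5378 0.2301 0.036 ] rot [-8.998e+01 -5.000e-02 -5.160e+00] F [ 0.2  0.1 -1.1] M [ 0.05 -0.03  0.03] op 0.0243 q [ 15.4  19.6 101.6  -0.   58.7 -69.4]
```

```bash
python3 -m pendant '[[[0,0,0],[0,0,-0.05],-1],[[0,0,0],[0,0,0],-1],[[0,0,0],[0,0,0],-1]]'
python3 - <<'E'
from h import *
st=bot.read_state(); fmt(st); cv2.imwrite("pics/l_wrist.png",bot.snapshot("wrist")[:,:,::-1])
crop("pics/l_wrist.png","pics/l_c.png",160,140,200,150,4)
import pickle; pickle.dump(st,open("l.pkl","wb"))
E
```

```text
t: 28.25
tool_pos: [0.5376, 0.2298, 0.0359]
eef_rot: [-90.0, -0.1, -5.1]
force: [0.2, 0.1, -1.2]
opening: 0.0245
t 28.25 pos [0.5376 0.2298 0.0359] rot [-8.998e+01 -6.000e-02 -5.140e+00] F [ 0.2  0.1 -1.2] M [-0.03  0.01  0.01] op 0.0245 q [ 15.4  19.6 101.7  -0.   58.7 -69.4]
```

View pics/l_c.png

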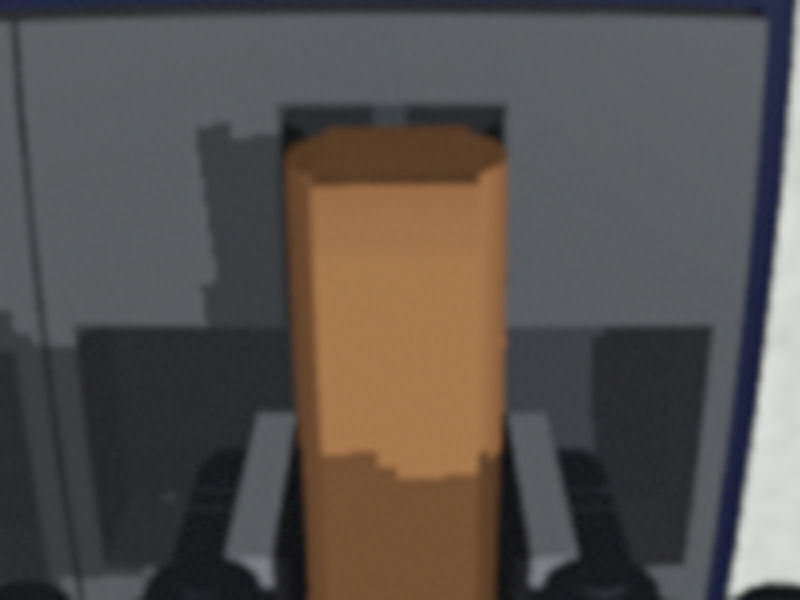

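```bash
python3 -m pendant '[[[0,0,0],[0,0.3,-0.05],-1],[[0,0,0],[0,0.3,0],-1],[[0,0,0],[0,0,0],-1],[[0,0,0],[0,0,0],-1]]'
python3 -m pendant '[[[0,0,0],[0,0.3,0],-1],[[0,0,0],[0,0.2,0],-1],[[0,0,0],[0,0,0],-1],[[0,0,0],[0,0,0],-1]]'
```

```text
t: 28.7
tool_pos: [0.5369, 0.2291, 0.029]
eef_rot: [-90.0, 0.0, -5.1]
force: [0.6, 0.0, -0.7]
opening: 0.0246
t: 29.1
tool_pos: [0.537, 0.2291, 0.0242]
eef_rot: [-90.0, 0.0, -5.2]
force: [-0.5, -0.7, -1.3]
opening: 0.0248
```

```bash
python3 -m pendant '[[[0,0,0],[0,0.2,0],-1],[[0,0,0],[0,0.1,0],-1],[[0,0,0],[0,0,0],-1],[[0,0,0],[0,0,0],-1]]'
python3 -m pendant '[[[0,0,0],[0,0.15,0],-1],[[0,0,0],[0,0,0],-1],[[0,0,0],[0,0,0],-1]]'
python3 -m pendant '[[[0,0,0],[0,0.15,0],-1],[[0,0,0],[0,0,0],-1],[[0,0,0],[0,0,0],-1]]'
```

```text
t: 29.5
tool_pos: [0.5377, 0.2291, 0.0218]
eef_rot: [-90.0, -0.1, -5.2]
force: [-0.7, -2.5, 3.8]
opening: 0.0245
t: 29.8
tool_pos: [0.5379, 0.2291, 0.0206]
eef_rot: [-90.0, -0.1, -5.1]
force: [-0.6, -2.4, 6.0]
opening: 0.0247
t: 30.1
tool_pos: [0.5382, 0.2293, 0.0197]
eef_rot: [-90.0, -0.1, -5.1]
force: [-2.0, -2.4, 9.6]
opening: 0.0245
```

```bash
python3 -m pendant '[[[0,0,0],[0,0.15,0],-1],[[0,0,0],[0,0,0],-1],[[0,0,0],[0,0,0],-1]]'
python3 -m pendant '[[[0,0,0],[0,0.15,0],-1],[[0,0,0],[0,0,0],-1],[[0,0,0],[0,0,0],-1]]'
python3 -c "
from h import *
fmt(bot.read_state())"
```

```text
t: 30.4
tool_pos: [0.5386, 0.2293, 0.0183]
eef_rot: [-90.0, -0.2, -5.1]
force: [0.1, -2.5, 6.9]
opening: 0.0243
t: 30.7
tool_pos: [0.5387, 0.2293, 0.0168]
eef_rot: [-90.0, -0.2, -5.1]
force: [0.4, -2.4, 7.8]
opening: 0.0245
t 30.7 pos [0.5387 0.2293 0.0168] rot [-89.96  -0.17  -5.14] F [ 0.4 -2.4  7.8] M [-0.36  0.12 -0.05] op 0.0245 q [ 15.4  21.3 101.9  -0.   56.6 -69.5]
```

```bash
python3 -m pendant '[[[0,0,0],[0,0.13,0],-1],[[0,0,0],[0,0,0],-1],[[0,0,0],[0,0,0],-1]]'
python3 -m pendant '[[[0,0,0],[0,0,0],-0.5],[[0,0,0],[0,0,0],-0.2],[[0,0,0],[0,0,0],0],[[0,0,0],[0,0,0],0],[[0,0,0],[0,-2,0],0],[[0,0,0],[0,-3,0],0],[[0,0,0],[0,-2,0],-1],[[0,0,0],[0,0,0],-1],[[0,0,0],[0,0,0],-1]]'
python3 - <<'E'
from h import *
st=bot.read_state(); fmt(st); cv2.imwrite("pics/m_wrist.png",bot.snapshot("wrist")[:,:,::-1])
crop("pics/m_wrist.png","pics/m_c.png",160,130,200,150,4)
E
```

```text
t: 31.0
tool_pos: [0.5387, 0.2294, 0.0159]
eef_rot: [-90.0, -0.2, -5.1]
force: [-1.3, -3.5, 11.1]
opening: 0.0247
t: 31.9
tool_pos: [0.5371, 0.2293, 0.0837]
eef_rot: [-90.0, -0.0, -5.1]
force: [-0.3, 1.0, -0.2]
opening: 0.0005
t 31.9 pos [0.5371 0.2293 0.0837] rot [-8.999e+01 -1.000e-02 -5.140e+00] F [-0.3  1.  -0.2] M [-0.03 -0.01  0.02] op 0.0005 q [ 15.4  15.6 100.7   0.   63.7 -69.5]
```

View pics/m_c.png

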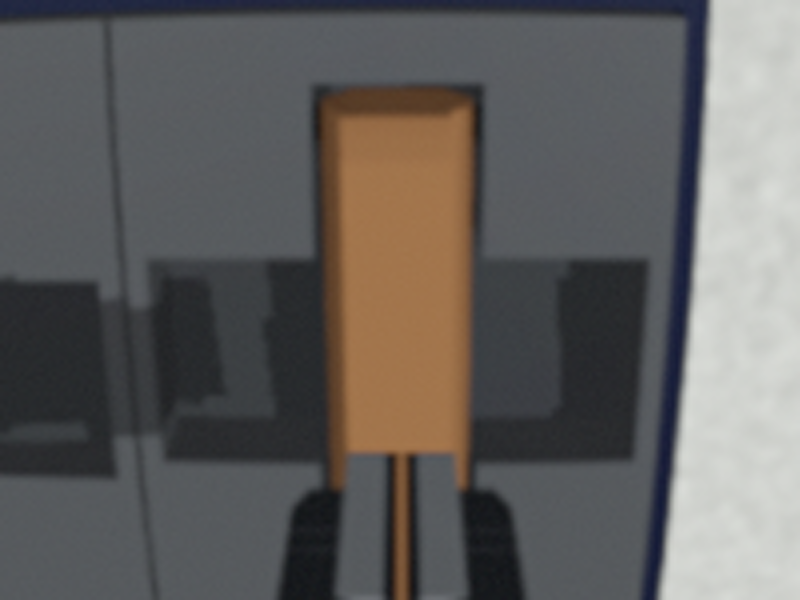

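```bash
python3 -m pendant '[[[0,0,0],[-1.7,0.6,0],-1],[[0,0,0],[-1.7,1.2,0],-1],[[0,0,0],[0,1,0],-1],[[0,0,0],[0,0.6,0],-1],[[0,0,0],[0,0.3,0],-1],[[0,0,0],[0,0,0],-1],[[0,0,0],[0,0,0],-1]]'
python3 -m pendant '[[[0,0,0],[0,0.3,0],-1],[[0,0,0],[0,0.1,0],-1],[[0,0,0],[0,0,0],-1],[[0,0,0],[0,0,0],-1]]'
```

```text
t: 32.65
tool_pos: [0.504, 0.2322, 0.0472]
eef_rot: [-90.0, -0.0, -5.2]
force: [0.7, 0.5, -0.7]
opening: -0.0
t: 33.05
tool_pos: [0.5033, 0.2322, 0.0431]
eef_rot: [-90.0, -0.0, -5.1]
force: [-0.2, 0.4, 0.3]
opening: -0.0001
```

```bash
python3 -m pendant '[[[0,0,0],[0,0.2,0],-1],[[0,0,0],[0,0,0],-1],[[0,0,0],[0,0,0],-1]]'
python3 -m pendant '[[[0,0,0],[0,0.2,0],-1],[[0,0,0],[0,0,0],-1],[[0,0,0],[0,0,0],-1]]'
python3 -m pendant '[[[0,0,0],[0,0.1,0],-1],[[0,0,0],[0,0,0],-1],[[0,0,0],[0,0,0],-1]]'
python3 -m pendant '[[[0,0,0],[0,0.1,0],-1],[[0,0,0],[0,0,0],-1],[[0,0,0],[0,0,0],-1]]'
```

```text
t: 33.35
tool_pos: [0.5032, 0.2322, 0.0409]
eef_rot: [-90.0, 0.0, -5.1]
force: [-0.5, 0.5, -0.4]
opening: 0.0
t: 33.65
tool_pos: [0.5032, 0.2322, 0.0389]
eef_rot: [-90.0, 0.0, -5.1]
force: [0.3, 0.3, -0.4]
opening: -0.0003
t: 33.95
tool_pos: [0.5033, 0.2324, 0.0384]
eef_rot: [-90.0, -0.0, -5.1]
force: [-1.6, 0.6, 4.9]
opening: -0.0
t: 34.25
tool_pos: [0.5034, 0.2325, 0.038]
eef_rot: [-90.0, -0.0, -5.1]
force: [-3.7, -0.6, 10.6]
opening: -0.0002
```

```bash
python3 -m pendant '[[[0,0,0],[0,0.1,0],-1],[[0,0,0],[0,0.1,0],-1],[[0,0,0],[0,0.05,0],-1],[[0,0,0],[0,0,0],-1],[[0,0,0],[0,0,0],-1]]'
python3 -m pendant '[[[0,0,0],[0,-0.7,0],-1],[[0,0,0],[0,-0.4,0],-1],[[0,0,0],[3,0,-0.03],-1],[[0,0,0],[3.8,0,-0.03],-1],[[0,0,0],[0,0.3,0],-1],[[0,0,0],[0,0,0],-1],[[0,0,0],[0,0,0],-1]]'
python3 -m pendant '[[[0,0,0],[0,0.2,0],-1],[[0,0,0],[0,0,0],-1],[[0,0,0],[0,0,0],-1]]'
```

```text
t: 34.75
tool_pos: [0.5034, 0.2325, 0.0379]
eef_rot: [-90.0, 0.0, -5.1]
force: [-13.4, -3.7, 28.8]
opening: -0.0
t: 35.45
tool_pos: [0.5695, 0.2253, 0.0414]
eef_rot: [-90.0, 0.1, -5.1]
force: [-0.2, -0.0, -0.2]
opening: 0.0004
t: 35.75
tool_pos: [0.5704, 0.2257, 0.0405]
eef_rot: [-90.0, 0.0, -5.1]
force: [-0.6, 0.1, 0.2]
opening: -0.0003
```

```bash
python3 -m pendant '[[[0,0,0],[0,0.2,0],-1],[[0,0,0],[0,0,0],-1],[[0,0,0],[0,0,0],-1]]'
python3 -m pendant '[[[0,0,0],[0,0.1,0],-1],[[0,0,0],[0,0,0],-1],[[0,0,0],[0,0,0],-1]]'
python3 -m pendant '[[[0,0,0],[0,0.1,0],-1],[[0,0,0],[0,0,0],-1],[[0,0,0],[0,0,0],-1]]'
```

```text
t: 36.05
tool_pos: [0.5708, 0.2255, 0.0385]
eef_rot: [-90.0, 0.0, -5.1]
force: [-0.2, 1.0, -0.2]
opening: 0.0002
t: 36.35
tool_pos: [0.5711, 0.2256, 0.0381]
eef_rot: [-90.0, -0.0, -5.1]
force: [-1.7, -0.1, 5.1]
opening: -0.0
t: 36.65
tool_pos: [0.5711, 0.2256, 0.038]
eef_rot: [-90.0, -0.0, -5.1]
force: [-5.9, -1.8, 12.0]
opening: 0.0001
```

```bash
python3 -m pendant '[[[0,0,0],[0,0.1,0],-1],[[0,0,0],[0,0.05,0],-1],[[0,0,0],[0,0,0],-1],[[0,0,0],[0,0,0],-1]]'
python3 -m pendant '[[[0,0,0],[0,-1,0],-1],[[0,0,0],[0,-3,0],-1],[[0,0,0],[-1,-4,0],-1],[[0,0,0],[-3,-4,0],-1],[[0,0,0],[-4,-3,0],-1],[[0,0,0],[-2,0,-2],-1],[[0,0,0],[0,0,-2],-1],[[0,0,0],[0,0,0],-1],[[0,0,0],[0,0,0],-1],[[0,0,0],[0,0,0],-1]]'
python3 - <<'E'
from h import *
st=bot.read_state(); fmt(st)
for n in ("wrist","side","top"): cv2.imwrite(f"pics/n_{n}.png",bot.snapshot(n)[:,:,::-1])
crop("pics/n_wrist.png","pics/n_c.png",140,130,200,150,4)
crop("pics/n_side.png","pics/n_s.png",140,175,125,100,6)
import pickle; pickle.dump(st,open("n.pkl","wb"))
E
```

```text
t: 37.05
tool_pos: [0.5712, 0.2256, 0.038]
eef_rot: [-90.0, -0.0, -5.1]
force: [-9.7, -3.1, 21.4]
opening: 0.0001
t: 38.05
tool_pos: [0.4681, 0.1951, 0.1849]
eef_rot: [-90.0, 0.0, -5.2]
force: [-1.0, 0.3, -0.0]
opening: 0.0002
t 38.05 pos [0.4681 0.1951 0.1849] rot [-8.998e+01  1.000e-02 -5.160e+00] F [-1.   0.3 -0. ] M [-0.02 -0.03  0.07] op 0.0002 q [ 13.7  -1.4 107.7   0.   73.7 -71.2]
```

View pics/n_wrist.png

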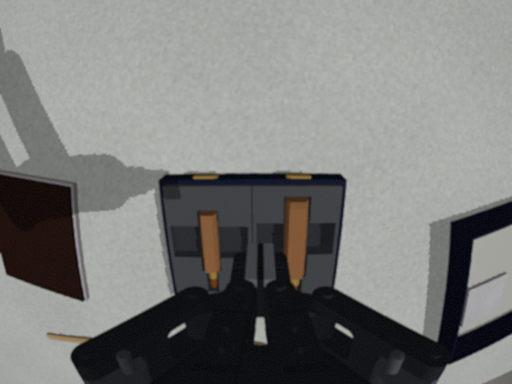

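View pics/n_s.png

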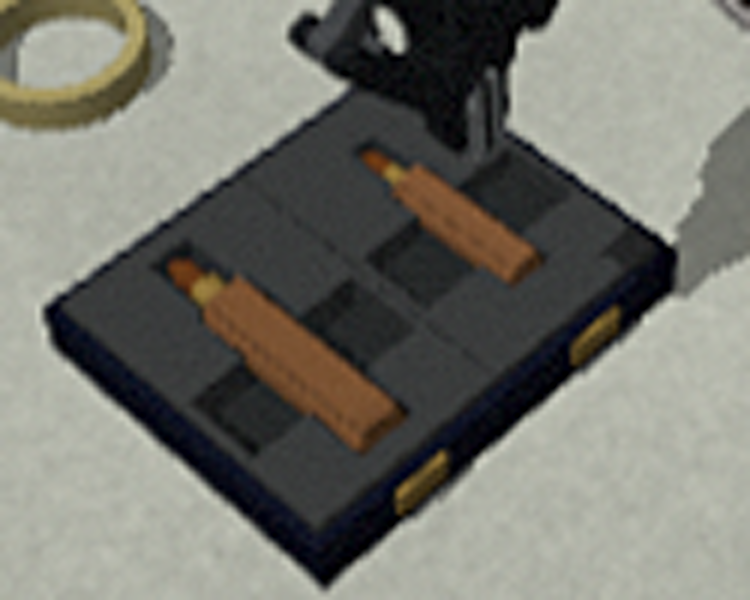

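View pics/n_top.png

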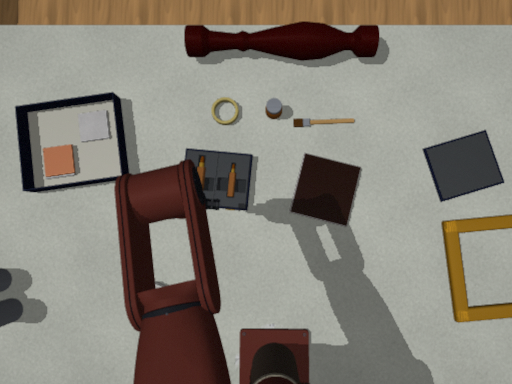

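Both burnishers lie in their own cutouts with their tips in the slots. In the last pictures the jar, tape roll and brush are where they started.

```bash
python3 - <<'E'
from h import *
print(bot.close_job())
E
```

```text
the job is handed in; nothing more can be done
None
```

I swapped the burnishers: the large one now lies in the large cutout and the small one in the small cutout, each with its stone tip in its slot. The large one waited on the cushion while I moved the small one. I handed the job in at about 38 s.

**Seating:** I pressed each end with the shut fingers, and every end stopped hard at the height expected when home. No end had to be pressed a second time.

| Burnisher | Expected handle top | Tail stopped at | Tail force | Neck stopped at | Neck force |
|---|---|---|---|---|---|
| Small | 37.0 mm | 36.9 mm | 28 N | 37.0 mm | 18 N |
| Large | 38.0 mm | 37.9 mm | 29 N | 38.0 mm | 21 N |

**Last pictures:** Both tips show in their slots and the handles look level. The jar, tape roll, brush and white look-alike were not touched. The fingers were clear of everything. No check failed or disagreed.

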